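# Line up a rubber-bushed bracket with a drift and fit its slot bolt

### The arm

A 7-joint arm with a two-finger parallel gripper is mounted at the origin on a cart in front of the work surface, level with it; the furniture and walls round the work are solid. World frame = base frame: x ahead of the robot, y to its left, z up, the work surface at z = 0. Lengths are in m, angles in degrees, forces in N, time in s.
With the tool pointing down it reaches from about 0.425 to 0.875 m from the base axis. Payload 4.7 kg.
Tool frame: the origin (TCP) lies at the very end of the fingers, on their centre line; the grasp point (between the pads) lies 19 mm behind it; z points along the fingers, y is the direction in which the jaws open and shut (so a half turn about z gives the same grasp; the last joint's range is limited). The gripper opens to 87 mm and grips with 3 to 60 N. Pads are 19 mm wide; open, the fingers measure 117 mm over their backs; the gripper's body (75 mm by 190 mm) begins 51 mm behind the grasp point.
Start: joints at [-75.682, 18.392, -4.016, 83.108, 1.295, 78.541, -3.26], TCP at [0.152, 0.632, 0.223] pointing down, gripper open.
Joint ranges: [-163.93, 163.93], [-17.29, 119.83], [-79.2, 71.16], [3.27, 140.29], [-89.18, 269.18], [5.43, 117.66], [-154.24, 154.24]. Speed limits (degrees/s): [147.25, 147.25, 180, 180, 180, 180, 180].

### API

Orientations are given as [roll, pitch, yaw] about the fixed x, y, z axes, in that order (R = Rz(yaw) Ry(pitch) Rx(roll)).
In Python, from cell import * gives the robot as it stands.
- The arm moves only by the tool drive_tool, never from a script. Its argument "moves" is text: rows parted by semicolons, each of 5 numbers parted by spaces: the shift along the tool's x, y, z in m, then the turn about the tool's z in degrees, then the gripper's target within -1 to 1 (fully open at 1, half-way at 0, shut at -1). In form: x y z yaw fingers; .... A call has exactly 8 rows; each row is the pose to reach, as a shift and turn from the pose commanded when the call began, along the tool's axes at that moment; what a row does not reach only later rows make up. A row lasts 1/10 s, in which the tool goes at most 50 mm and 8.59 degrees, less where a joint would pass 70% of its speed; a pose out of reach is approached as far as the arm can. A call with a gripper value outside its range is refused whole. The fingers move at their own pace and stop on an object; "grip_force" is the grip in N (left out, the last holds). Time passes only in rows, so rows that repeat a pose let the fingers close, or fill a call up. It gives the time, the measured TCP pose, the force and the opening at its end, in the units of the state.
- get_obs(): the state, without advancing time (a new reading comes with each control period).
- read_camera(name): name is "scene" or "top" or "wrist"; returns (picture, depth): 400x640x3 uint8, red, green, blue; 400x640 float32, m along the optical axis (not along the pixel's ray), 0 where there is no reading.
- calibration(name): a dict with "intrinsics" (3x3 intrinsics, pixels), "cam_to_world" (4x4, takes a point from camera to world coordinates); the wrist camera has in their place "T_tool_cam" (4x4, takes a point from camera to tool coordinates, whose origin is the TCP and whose axes are the flange's). Camera axes: x right, y up, looking along -z (the intrinsics and any distortion apply to the point x, -y, -z); pixel columns grow to the right and rows downward; lengths in m; the calibration is good to about 2 mm. A picture is of the moment at which its call begins: read the wrist's pose just before it. calibration takes no time and is no camera call.
- sign_off(): hands the job in, once; it reports no verdict.
Trained networks look in the newest picture that a camera, given by its name, has taken for a name from the list of things; names that differ only in an ending like _2 or _b are one class to them, and where a whole thing is asked for, a point or a joint stands for the part that bears it (a point fixed in the world has none). Each returns a list of dicts, best first, with "conf" (0 to 1); they miss things now and then, are a little off and sometimes report something else, mostly with a low value. They report only what shows in the picture. A call takes as long as a camera call. They do not tell look-alikes from the thing itself.
- search_frame(camera, name): "uv" ([column, row] in pixels, amid what is visible of it).
- pinpoint(camera, name): "uv" ([column, row] in pixels: a listed point, or the origin of a listed thing).
The state is a dict: "time_s": time; "qpos": joint angles; "joint_velocities": joint speeds; "effort": joint torques, N m; "tool_pos": TCP position; "tool_rot": TCP orientation; "force": force on the tool from outside, world axes, zero at the start; "wrist_torque": the same for the moment, N m; "grip_width": finger opening in m.
Only numpy, scipy, OpenCV 4.12 (cv2) and the standard library are available. Lean on these libraries where they do the work, as an engineer would, in place of code of your own. Each camera call takes 0.05 s, during which the arm holds its last target. There are 200 camera calls.

### The job

The mounting bracket is on its pivot bolt, but its twisted rubber bush holds its round hole and its slot a few millimetres off those in the welded pad beneath. Push the drift from the wooden block down through the round hole, letting it find its own way as it draws the bracket into line and never forcing it, until its shoulder sits down on the bracket, and leave it standing there. Then lower the bolt through the slot, feel gently along the slot for the hole of the sliding clamp block underneath, and let the bolt down until its head sits flat on the bracket.

Things in the scene. Friction and masses are not known exactly. Their poses are not given: they have to be found in the camera images.
- stand: Fixed grey steel stand 190 x 210 mm; welded on it a dark 20 mm thick pad, top 75 mm above the bench, with a 14 mm hole (left) and a 14 mm wide slot (right). Origin: centre of the underside; x towards the pivot, y left. Pad hole at x -52, y +60, slot middle at x -52, y -60 mm, but the pad sits askew, turned about the pivot by an unmeasured angle up to 0.022 rad either way. Pivot x 58, y 0, bolt top 111 mm up.
- round_hole (a point): Centre of the bracket's round hole (14 mm, through its 10 mm plate, upper rim chamfered 1 mm) at the bracket's top face, 85 mm above the bench; at x -110, y +60 mm in the bracket's frame (origin on the pivot, x and y as the stand's when the bracket stands square). Moves with the bracket.
- slot (a point): Middle of the bracket's slot (14 mm wide, 30 mm long, pointing at the pivot) at its top face, x -110, y -60 mm in the bracket's frame. Pad slot alike. Under the pad, 30 mm below the bracket's top face, lies a steel clamp block with a 14 mm plain hole, stiffly slid somewhere up to 6.5 mm either way along the slot, not measured: the bolt's end lands on it, 16 mm short of home, unless over the hole.
- bracket (a joint): Angle, rad, of the bare steel three-cornered bracket (10 mm plate, flat on the pad, cannot lift) about its pivot, anticlockwise from above positive, 0 = square to the stand; holes 125 mm from the pivot. Starts 0.041 to 0.049: its holes are 2.4 to 9 mm anticlockwise of the pad's. The bush is a spring: 3 to 9 N of side push at a hole brings it into line; let go, it swings back. Eye 60 mm across, 25 mm high.
- drift: Steel drift, 117 mm long, 0.10 to 0.16 kg, upright in an end hole of the block. Origin: underside of its shoulder; z up. Below: 13.5 mm shank 32 mm long, then a 28 mm taper to a 4 mm tip. Above: shoulder 21 mm across, 6 thick; ribbed grip 17 mm across up to 46; domed head 19 mm across up to 57. Home = origin 85 mm above the bench. Going through takes up to 12 N; over 40 N on stand, pad and bracket is forcing.
- bolt: Galvanised M12 hex bolt, 50 g, upright, head up, in the block's other end hole. Origin: centre of the TOP of its head; its z axis points DOWN the shank. Head 18 mm across flats (along its x), 20 across corners, 8 thick; plain 12 mm shank with square end, 54 mm below the origin. Home = origin 93 mm above the bench. Over 40 N on stand, pad, clamp block and bracket is forcing.
- block: Fixed hardwood block 150 x 56 x 66 mm with three 14.6 mm upright through holes in a row along its x axis, at x = -45, 0, +45 mm (middle one empty). Origin: centre of the underside; top 66 mm above the bench. Drift shoulder and bolt head rest on its top.
Not all that is in view belongs to the job. Of the things that look like the drift, the smaller one is meant.

How it is judged (in metres and radians):
On the way, in this order (a step that is already met when the one before it is completed fails the run):
1. the drift stands home in the round hole, its shoulder down on the bracket (horizontal distance between drift and round_hole below 0.003 m and z of drift in the frame of stand below 0.0875 m and angle between drift's own z axis and vertical below 0.07 rad), for 0.2 s.
2. with the drift still home, the bolt is home in the slot (all of step 1 and horizontal distance between bolt and slot below 0.011 m and z of bolt in the frame of stand below 0.0955 m and angle between the z axis of bolt and the z axis of stand, either way round below 0.07 rad), for 0.2 s.
At the end, for the whole second after the job is handed in: The drift stands in the round hole, its shoulder within 2.5 mm of the bracket and within 3 mm of the hole's axis, and the bolt in the slot, its head within 2.5 mm of flat and within 11 mm of the slot's middle; both are within 4 degrees of upright and at rest (all of step 2 and linear speed of each of bolt, drift below 0.02 m/s); the robot touches nothing.
It fails at once if the drift is forced: more than 40 N between it and the stand, pad or bracket (contact force between drift and stand above 40 N).
It fails at once if the bolt is forced: more than 40 N between it and the stand, pad, clamp block or bracket (contact force between bolt and stand above 40 N).
It also fails if it takes over 72 s, if anything falls off the work surface, if the arm or the gripper's body presses on something with over 40 N, if the wrist force passes 120 N, or if a joint passes its speed limit or range.

## Working session

There is one attempt and no reset: what is moved stays moved. The work goes in short steps, Python scripts to look and compute and a tool call to move; the robot and the scene stay as the last step left them, time stands still between calls to the robot, and variables do not carry over. Pictures are saved under pics/ and viewed, about 8 in all and at most 12, crops included, and the job is handed in when it is done.

Besides the shell and the picture viewer there is one more tool, called after ">>>" as name(argument=value, ...) on one line, values as JSON. drive_tool: Moves the arm, as the interface text tells. Its arguments: {"type":"object","properties":{"moves":{"type":"string"},"grip_force":{"type":"number"}},"required":["moves"]}

```bash
mkdir -p pics
cat > h.py <<'E'
from cell import *
import numpy as np, cv2
from scipy.spatial.transform import Rotation as R
def T_tool(o):
    T=np.eye(4);T[:3,:3]=R.from_euler('xyz',o["tool_rot"],degrees=True).as_matrix();T[:3,3]=o["tool_pos"];return T
def cam(name):
    o=get_obs();c=calibration(name);p,d=read_camera(name)
    M=c["cam_to_world"] if "cam_to_world" in c else T_tool(o)@np.array(c["T_tool_cam"])
    return p,d,np.array(c["intrinsics"]),np.array(M),c
def ray(uv,K,M):
    v=np.array([(uv[0]-K[0,2])/K[0,0],-(uv[1]-K[1,2])/K[1,1],-1.])
    return M[:3,3],M[:3,:3]@v
def atz(uv,z,K,M):
    o,v=ray(uv,K,M);return o+v*(z-o[2])/v[2]
def atd(uv,d,K,M):
    o,v=ray(uv,K,M);return o+v*d[int(round(uv[1])),int(round(uv[0]))]
def save(n,p): cv2.imwrite("pics/"+n+".png",cv2.cvtColor(p,cv2.COLOR_RGB2BGR))
E
python3 - <<'E'
from h import *
print(get_obs())
for n in ("top","scene"):
    p,d,K,M,c=cam(n);save(n+"0",p);print(n,K.tolist(),M.round(3).tolist(),[k for k in c],c.get("distortion"))
    for t in ("stand","block","drift","bolt","bracket"):
        for r in search_frame(n,t)[:3]: print(t,"s",np.round(r["uv"],1),round(r["conf"],2),atd(r["uv"],d,K,M).round(3))
    for t,z in (("round_hole",.085),("slot",.085),("drift",.066),("bolt",.074),("block",0),("stand",0)):
        for r in pinpoint(n,t)[:3]: print(t,"p",np.round(r["uv"],1),round(r["conf"],2),atz(r["uv"],z,K,M).round(4))
E
```

```text
{'time_s': 0.0, 'qpos': array([-75.68208964,  18.43872141,  -4.01567126,  83.17448928,
         1.29757666,  78.54254839,  -3.25805566]), 'joint_velocities': array([-0.04071592, -0.00835546, -0.10489229, -0.07675317,  0.00454431,
        0.06461413,  0.12925168]), 'effort': array([-6.61266840e-04, -4.91284633e+01, -4.04070541e-01, -3.12528384e+01,
       -6.37957896e-02,  4.37191164e-02,  1.72622158e-04]), 'tool_pos': array([0.15178364, 0.63145241, 0.22146902]), 'tool_rot': array([-1.79889631e+02,  8.31892026e-03,  1.66494429e+02]), 'force': array([-0.01325476,  0.08182082, -0.35311299]), 'wrist_torque': array([0.00913562, 0.01907223, 0.05458827]), 'grip_width': 0.08711460450142164}
top [[515.1009832443236, 0.0, 313.628126587427], [0.0, 515.1009832443236, 196.62068035781974], [0.0, 0.0, 1.0]] [[-0.03, 0.984, -0.176, 0.388], [-0.999, -0.025, 0.031, -0.175], [0.026, 0.177, 0.984, 0.987], [0.0, 0.0, 0.0, 1.0]] ['intrinsics', 'cam_to_world'] None
stand s [243.9 191.9] 0.96 [ 0.563 -0.08   0.077]
block s [377.2 222.9] 0.74 [ 0.51  -0.328  0.001]
drift s [409.4 152.1] 0.68 [ 0.614 -0.369  
[... 877 characters left out ...]
 [ 0.472 -0.353  0.056]
drift s [374.8 222.8] 0.73 [ 0.547 -0.33   0.094]
drift s [423.8 228.4] 0.69 [ 0.598 -0.393  0.094]
bolt s [328.8 248.2] 0.67 [ 0.456 -0.325  0.075]
bracket s [301.9 182.2] 0.86 [ 0.557 -0.1    0.085]
round_hole p [265.5 177.9] 0.94 [ 0.5094 -0.0358  0.085 ]
slot p [308.9 189.5] 0.79 [ 0.5479 -0.1379  0.085 ]
drift p [263.6 178. ] 0.67 [0.5279 0.0062 0.066 ]
drift p [423.9 236.5] 0.65 [ 0.6166 -0.3784  0.066 ]
drift p [372.  235.9] 0.57 [ 0.5478 -0.3245  0.066 ]
bolt p [299.4 216.3] 0.28 [ 0.481  -0.2039  0.074 ]
block p [349.9 275.9] 0.7 [ 0.5049 -0.32    0.    ]
stand p [301.2 216.1] 0.89 [ 0.5627 -0.0853  0.    ]
stand p [328.5 249.9] 0.38 [ 0.5267 -0.2302  0.    ]
```

View pics/top0.png

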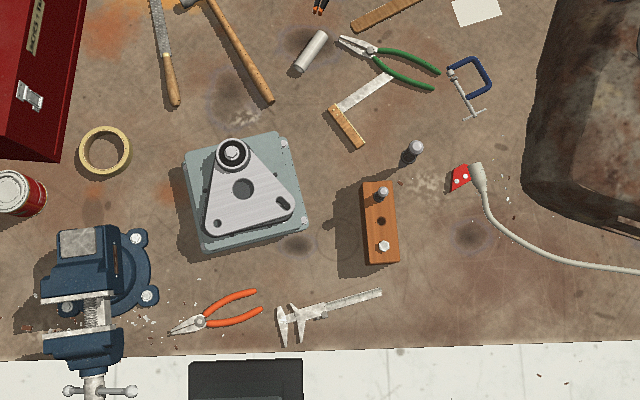

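View pics/scene0.png

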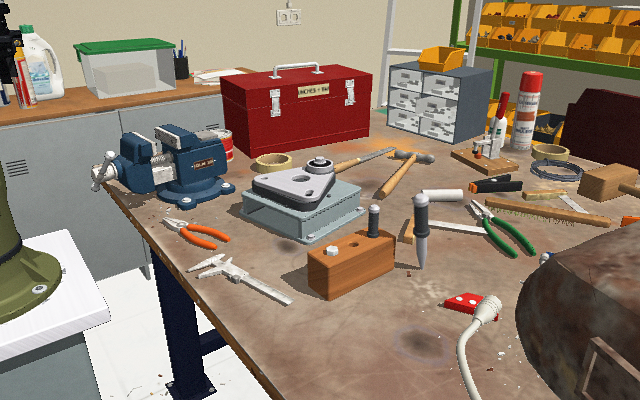

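The top view shows the stand and bracket (round hole ~(217,222), slot ~(284,202)), the block with the drift (382,192) and bolt (384,244), and a loose, larger look-alike drift (415,148) right of the block. I'll check obstacle heights and then go.

```bash
cat >> h.py <<'E'
def to(*targets):
    o=get_obs();Tm=T_tool(o);print("t",round(o["time_s"],2),"tcp",o["tool_pos"].round(4),"rot",np.round(o["tool_rot"],2),"F",o["force"].round(2),"w",round(o["grip_width"],4))
    for t in targets: print(t,"->",(Tm[:3,:3].T@(np.array(t)-Tm[:3,3])).round(4))
E
python3 - <<'E'
from h import *
p,d,K,M,c=cam("top")
for uv in [(90,245),(85,340),(90,300),(15,195),(40,60),(60,100),(75,20),(385,188),(416,146),(384,244)]:
    print(uv,atd(uv,d,K,M).round(3))
to((.47,.38,.33),(.56,.0,.33),(.52,-.32,.33))
E
```

```text
(90, 245) [0.47  0.167 0.13 ]
(85, 340) [0.321 0.158 0.156]
(90, 300) [0.381 0.174 0.105]
(15, 195) [0.568 0.325 0.075]
(40, 60) [0.794 0.266 0.135]
(60, 100) [0.755 0.27  0.045]
(75, 20) [0.922 0.253 0.04 ]
(385, 188) [ 0.554 -0.325  0.124]
(416, 146) [ 0.662 -0.414  0.001]
(384, 244) [ 0.462 -0.327  0.076]
t 1.25 tcp [0.1519 0.632  0.2226] rot [180.     0.   166.49] F [-0.16  0.66  0.18] w 0.087
(0.47, 0.38, 0.33) -> [-0.3682 -0.1708 -0.1074]
(0.56, 0.0, 0.33) -> [-0.5444 -0.5192 -0.1074]
(0.52, -0.32, 0.33) -> [-0.5803 -0.8397 -0.1075]
```

>>> drive_tool(moves="-0.02 -0.01 -0.045 0 1; -0.06 -0.03 -0.07 0 1; -0.1 -0.05 -0.09 0 1; -0.14 -0.07 -0.107 0 1; -0.19 -0.09 -0.107 0 1; -0.235 -0.11 -0.107 0 1; -0.28 -0.13 -0.107 0 1; -0.32 -0.15 -0.107 0 1")

```text
time_s: 2.05
tool_pos: [0.4298, 0.4097, 0.3299]
tool_rot: [180.0, 0.0, 166.5]
force: [0.0, 1.6, -0.3]
grip_width: 0.0871
```

>>> drive_tool(moves="-0.045 -0.02 0 0 1; -0.09 -0.04 0 0 1; -0.13 -0.07 0 0 1; -0.17 -0.1 0 0 1; -0.2 -0.14 0 0 1; -0.22 -0.185 0 0 1; -0.225 -0.235 0 0 1; -0.225 -0.285 0 0 1")

```text
time_s: 2.85
tool_pos: [0.5804, 0.0795, 0.3291]
tool_rot: [-180.0, 0.0, 166.4]
force: [1.5, -0.7, 0.7]
grip_width: 0.087
```

>>> drive_tool(moves="0 -0.05 0 0 1; -0.01 -0.1 0 0 1; -0.01 -0.15 0 0 1; -0.02 -0.2 0 0 1; -0.02 -0.25 0 0 1; -0.03 -0.3 0 0 1; -0.03 -0.35 0 0 1; -0.03 -0.35 0 0 1")

```text
time_s: 3.65
tool_pos: [0.5235, -0.2743, 0.3301]
tool_rot: [-179.7, 0.0, 165.7]
force: [-1.3, 0.0, 0.3]
grip_width: 0.0873
```

Run:
```python
from h import *
to((.505,-.325,.25))
```

```text
t 3.65 tcp [ 0.5235 -0.2743  0.3301] rot [-1.7972e+02  1.0000e-02  1.6575e+02] F [-1.27  0.    0.25] w 0.0873
(0.505, -0.325, 0.25) -> [ 0.0055 -0.0533  0.0804]
```

Good pace. Now the wrist look at the block.

Run:
```python
from h import *
p,d,K,M,c=cam("wrist");save("w1",p);print(c)
for t,z in (("drift",.066),("bolt",.074),("block",0),("round_hole",.085),("slot",.085)):
    for r in pinpoint("wrist",t)[:3]: print(t,"p",np.round(r["uv"],1),round(r["conf"],2),atz(r["uv"],z,K,M).round(4),atd(r["uv"],d,K,M).round(4))
to()
```

```text
{'intrinsics': array([[356.59594362,   0.        , 323.29950255],
       [  0.        , 356.59594362, 192.82588165],
       [  0.        ,   0.        ,   1.        ]]), 'T_tool_cam': array([[ 5.02088078e-04,  9.59054734e-01,  2.83220347e-01,
         7.75673040e-02],
       [ 9.99999421e-01, -7.51093883e-04,  7.70609735e-04,
         3.89801974e-04],
       [ 9.51781985e-04,  2.83219796e-01, -9.59054556e-01,
        -1.62666075e-01],
       [ 0.00000000e+00,  0.00000000e+00,  0.00000000e+00,
         1.00000000e+00]])}
drift p [236.3 170.6] 0.91 [ 0.5167 -0.384   0.066 ] [ 0.5229 -0.3959  0.0267]
drift p [289.8 186.3] 0.85 [ 0.5519 -0.3257  0.066 ] [ 0.5427 -0.3193  0.1042]
block p [283.6 145.2] 0.97 [ 0.5089 -0.3291  0.    ] [ 0.5009 -0.3191  0.0654]
round_hole p [531.6  90.2] 0.91 [ 0.5069 -0.0359  0.085 ] [ 0.5131 -0.0127  0.0417]
round_hole p [285.2 143.6] 0.63 [ 0.4972 -0.3138  0.085 ] [ 0.4992 -0.3164  0.0678]
slot p [433.8 143.4] 0.71 [ 0.5386 -0.1489  0.085 ] [ 0.5453 -0.141   0.0544]
t 3.95 tcp [ 0.5286 -0.2631  0.3294] rot [179.94  -0.   166.7 ] F [ 0.    0.17 -0.44] w 0.087
```

View pics/w1.png

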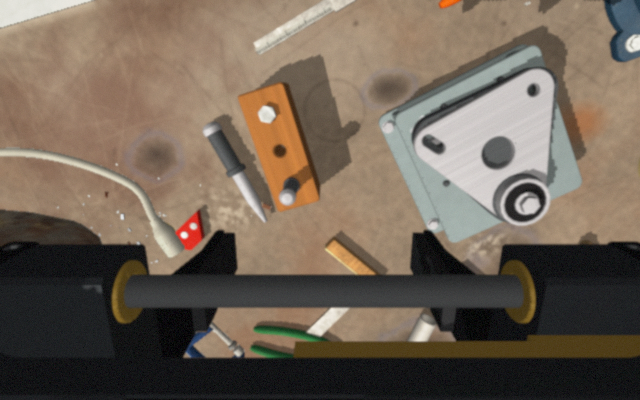

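The look-alike has toppled and now lies beside the block (wrist image, from (210,130) to (265,218)). The true drift is at (289,188), the bolt head at (267,113), and the bracket hole and slot at (534,90) and (432,143). The pose had not settled for this picture, so I'm moving closer, settling, and looking again.

>>> drive_tool(moves="-0.005 -0.03 0.03 0 1; -0.015 -0.06 0.06 0 1; -0.015 -0.06 0.09 0 1; -0.015 -0.06 0.11 0 1; -0.015 -0.06 0.11 0 1; -0.015 -0.06 0.11 0 1; -0.015 -0.06 0.11 0 1; -0.015 -0.06 0.11 0 1")

```text
time_s: 4.75
tool_pos: [0.5292, -0.3272, 0.2213]
tool_rot: [-180.0, 0.2, 166.5]
force: [0.6, 0.6, 1.0]
grip_width: 0.0871
```

Run:
```python
from h import *
to()
p,d,K,M,c=cam("wrist");save("w2",p)
for t,z in (("drift",.066),("bolt",.074),("block",0)):
    for r in pinpoint("wrist",t)[:3]: print(t,"p",np.round(r["uv"],1),round(r["conf"],2),atz(r["uv"],z,K,M).round(4),atd(r["uv"],d,K,M).round(4))
# points cloud between heights: drift head
v,u=np.mgrid[0:240,0:640];f=np.stack([(u-K[0,2])/K[0,0],-(v-K[1,2])/K[1,1],-np.ones_like(u)],-1)*d[:240,:,None]
W=f@M[:3,:3].T+M[:3,3]
for lo,hi in((.1,.135),(.07,.082),(.06,.069)):
    m=(W[...,2]>lo)&(W[...,2]<hi)&(d[:240]>0)&(abs(W[...,1]+.325)<.06)&(abs(W[...,0]-.505)<.1)
    q=W[m];print(lo,m.sum(),np.percentile(q,[2,50,98],axis=0).round(4).tolist() if m.sum() else '')
to()
```

```text
t 4.75 tcp [ 0.5292 -0.3272  0.2213] rot [-1.7998e+02  1.6000e-01  1.6654e+02] F [0.64 0.61 1.01] w 0.0871
drift p [331.1 197.3] 0.63 [ 0.5514 -0.3249  0.066 ] [ 0.542  -0.3234  0.0967]
drift p [254.9 175.4] 0.55 [ 0.5148 -0.3881  0.066 ] [ 0.5222 -0.3978  0.0273]
bolt p [304.9  98.9] 0.72 [ 0.4595 -0.3264  0.074 ] [ 0.4595 -0.3263  0.075 ]
block p [318.1 138.2] 0.91 [ 0.5038 -0.3269  0.    ] [ 0.4952 -0.3237  0.0658]
0.1 511 [[0.5407, -0.3316, 0.1014], [0.5467, -0.323, 0.1209], [0.5568, -0.315, 0.1241]]
0.07 568 [[0.4515, -0.3356, 0.0715], [0.4625, -0.3264, 0.0748], [0.5501, -0.3145, 0.0798]]
0.06 8922 [[0.4322, -0.353, 0.0647], [0.4935, -0.3247, 0.0664], [0.5746, -0.298, 0.068]]
t 4.95 tcp [ 0.5285 -0.3273  0.2202] rot [1.800e+02 7.000e-02 1.665e+02] F [-0.25 -0.07  0.93] w 0.0871
```

View pics/w2.png

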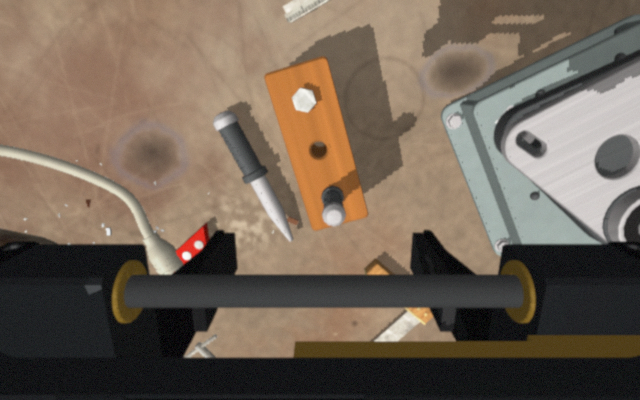

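>>> drive_tool(moves="-0.01 0.005 0.03 0 1; -0.019 0.009 0.06 0 1; -0.019 0.009 0.09 0 1; -0.019 0.009 0.115 0 1; -0.019 0.009 0.13 0 1; -0.019 0.009 0.14 0 1; -0.019 0.009 0.14 0 1; -0.019 0.009 0.14 0 1", grip_force=25)

```text
time_s: 5.75
tool_pos: [0.5494, -0.3234, 0.0806]
tool_rot: [-180.0, 0.1, 166.5]
force: [-0.1, -0.2, 0.8]
grip_width: 0.087
```

>>> drive_tool(moves="0 0 0 0 -1; 0 0 0 0 -1; 0 0 0 0 -1; 0 0 0 0 -1; 0 0 0 0 -1; 0 0 0 0 -1; 0 0 0 0 -1; 0 0 0 0 -1", grip_force=25)

```text
time_s: 6.55
tool_pos: [0.5488, -0.3228, 0.0795]
tool_rot: [180.0, -0.0, 166.5]
force: [-0.2, -0.2, -0.1]
grip_width: 0.0309
```

>>> drive_tool(moves="0 0 0 0 -1; 0 0 0 0 -1; 0 0 0 0 -1; 0 0 0 0 -1; 0 0 0 0 -1; 0 0 -0.01 0 -1; 0 0 -0.03 0 -1; 0 0 -0.05 0 -1")

```text
time_s: 7.35
tool_pos: [0.5485, -0.3227, 0.1303]
tool_rot: [180.0, -0.0, 166.5]
force: [0.6, -0.0, 0.4]
grip_width: 0.0174
```

Run:
```python
from h import *
to()
```

```text
t 7.35 tcp [ 0.5485 -0.3227  0.1303] rot [ 1.7999e+02 -4.0000e-02  1.6648e+02] F [ 0.63 -0.    0.42] w 0.0174
```

>>> drive_tool(moves="0 0 -0.04 0 -1; 0 0.01 -0.075 0 -1; 0.01 0.055 -0.08 0 -1; 0.02 0.1 -0.08 0 -1; 0.025 0.145 -0.08 0 -1; 0.03 0.19 -0.08 0 -1; 0.04 0.235 -0.08 0 -1; 0.046 0.272 -0.08 0 -1")

```text
time_s: 8.15
tool_pos: [0.5674, -0.0444, 0.2103]
tool_rot: [179.9, 0.0, 166.6]
force: [-0.1, -0.2, -0.7]
grip_width: 0.0175
```

>>> drive_tool(moves="0 0 0.01 0 -1; 0 0 0.01 0 -1; 0 0 0.01 0 -1; 0 0 0.01 0 -1; 0 0 0.01 0 -1; 0 0 0.01 0 -1; 0 0 0.01 0 -1; 0 0 0.01 0 -1")

```text
time_s: 8.95
tool_pos: [0.5676, -0.0478, 0.1996]
tool_rot: [180.0, 0.0, 166.5]
force: [-0.0, -0.3, -1.2]
grip_width: 0.0174
```

Run:
```python
from h import *
p,d,K,M,c=cam("wrist");save("w3f",p)
big=cv2.resize(p[20:300,150:520],None,fx=2.1,fy=2.1,interpolation=cv2.INTER_CUBIC);save("w3",big)
for t,z in (("round_hole",.085),("slot",.085),("bracket",.085),("stand",0),("drift",.12)):
    for r in pinpoint("wrist",t)[:3]: print(t,"p",np.round(r["uv"],1),round(r["conf"],2),atz(r["uv"],z,K,M).round(4),atd(r["uv"],d,K,M).round(4))
to()
```

```text
round_hole p [324.1 103.9] 0.87 [ 0.5039 -0.0317  0.085 ] [ 0.5044 -0.0318  0.0744]
round_hole p [297.5 176.3] 0.64 [ 0.5537 -0.0655  0.085 ] [ 0.554  -0.0657  0.0836]
slot p [191.  183.2] 0.56 [ 0.5392 -0.1503  0.085 ] [ 0.5406 -0.154   0.0766]Traceback (most recent call last):
  File "<stdin>", line 5, in <module>
ValueError: it knows: block, bolt, drift, round_hole, slot, stand
```

View pics/w3.png

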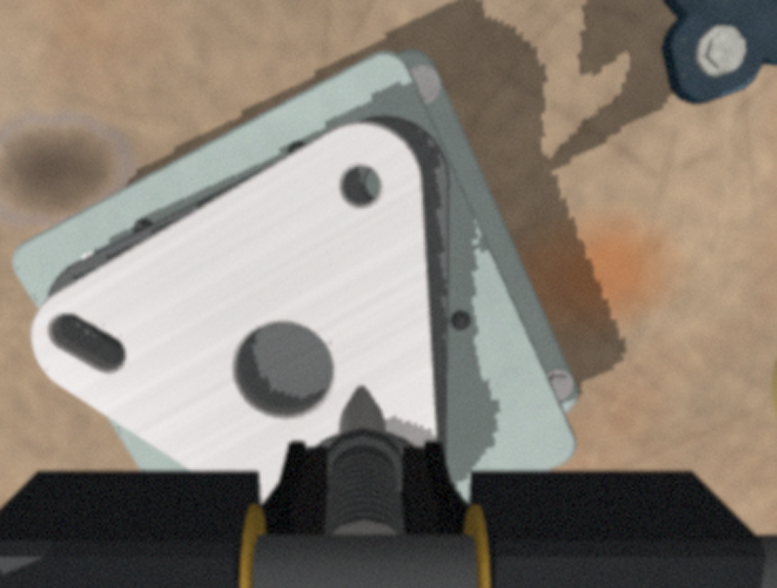

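Run:
```python
from h import *
p=cv2.cvtColor(cv2.imread("pics/w3f.png"),cv2.COLOR_BGR2RGB)
o=get_obs();c=calibration("wrist");K=c["intrinsics"];M=T_tool(o)@c["T_tool_cam"]
a=p[90:128,300:345];b=p[155:205,165:220]
f=lambda x:cv2.resize(np.clip(x.astype(float)*1.8,0,255).astype(np.uint8),(390,390*x.shape[0]//x.shape[1]),interpolation=cv2.INTER_NEAREST)
A,B=f(a),f(b);h=max(A.shape[0],B.shape[0]);im=np.zeros((h,790,3),np.uint8);im[:A.shape[0],:390]=A;im[:B.shape[0],400:]=B
save("w3z",im)
# centroid of non-white in the hole/slot windows
for n,(r0,r1,c0,c1) in dict(hole=(90,128,303,342),slot=(160,204,168,217),big=(165,222,255,315)).items():
    g=cv2.cvtColor(p[r0:r1,c0:c1],cv2.COLOR_RGB2GRAY);m=(g<150).astype(np.uint8)
    k,l,s,ce=cv2.connectedComponentsWithStats(m);i=1+np.argmax(s[1:,4]);uv=ce[i]+[c0,r0]
    print(n,uv.round(1),s[i],atz(uv,.085,K,M).round(4))
to()
```

```text
hole [321.1 108.2] [  9   9  19  20 292] [ 0.5064 -0.0345  0.085 ]
slot [191.3 182.8] [  6   9  36  28 601] [ 0.5389 -0.1498  0.085 ]
big [284.5 195.5] [   6    8   48   46 1675] [ 0.5667 -0.0797  0.085 ]
t 9.1 tcp [ 0.5676 -0.0476  0.1995] rot [180.     0.   166.49] F [ 0.49 -0.33 -1.88] w 0.0175
```

View pics/w3z.png

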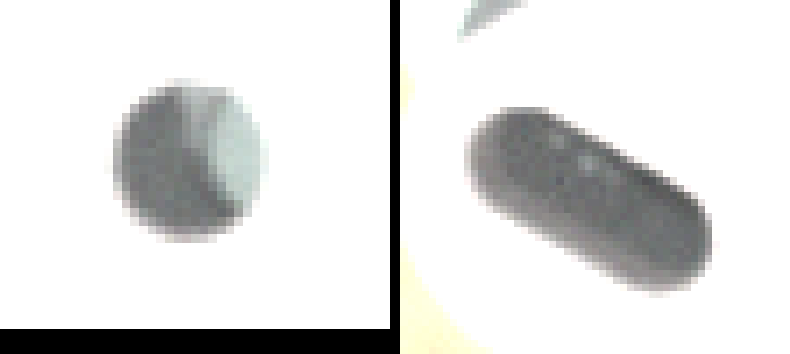

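Hole centre is (321,108), giving world (0.5064,-0.0345); slot (191,183), giving (0.539,-0.150). They are 119.8 mm apart, which fits the 120 mm given. Clockwise to the pad hole runs almost exactly along tool +y. The drift tip shows at about (321,205). I'm aiming the tip about 3.7 mm towards the pad side, which stays inside both holes over nearly the whole possible offset.

>>> drive_tool(moves="0.03 0.002 0 0 -1; 0.055 0.003 0.005 0 -1; 0.0635 0.0032 0.015 0 -1; 0.0635 0.0032 0.025 0 -1; 0.0635 0.0032 0.034 0 -1; 0.0635 0.0032 0.034 0 -1; 0.0635 0.0032 0.034 0 -1; 0.0635 0.0032 0.034 0 -1")

```text
time_s: 9.9
tool_pos: [0.5073, -0.03, 0.1658]
tool_rot: [-180.0, 0.0, 166.5]
force: [-0.1, -1.1, -0.2]
grip_width: 0.0176
```

Run:
```python
from h import *
to((.5064,-.0345,.16))
p,d,K,M,c=cam("wrist");save("w4f",p)
save("w4",cv2.resize(p[60:280,220:430],None,fx=2.7,fy=2.7,interpolation=cv2.INTER_CUBIC))
to()
```

```text
t 9.9 tcp [ 0.5073 -0.03    0.1658] rot [-1.7999e+02  4.0000e-02  1.6647e+02] F [-0.09 -1.11 -0.16] w 0.0176
(0.5064, -0.0345, 0.16) -> [-0.0002 -0.0046  0.0058]
t 9.95 tcp [ 0.5072 -0.0299  0.1659] rot [-1.8000e+02  4.0000e-02  1.6647e+02] F [-0.52  0.4  -1.53] w 0.0178
```

View pics/w4.png

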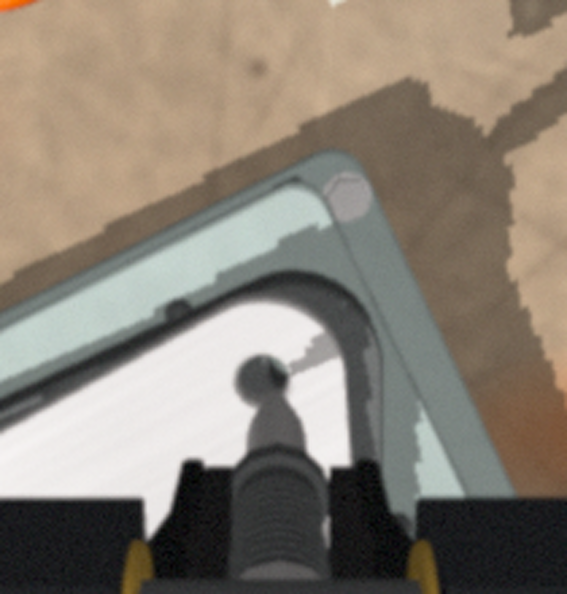

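The tip is about 3.4 mm right of the hole centre, at (274,385) against (262,381), as planned. Descending gently.

>>> drive_tool(moves="0 0 0.003 0 -1; 0 0 0.006 0 -1; 0 0 0.008 0 -1; 0 0 0.009 0 -1; 0 0 0.01 0 -1; 0 0 0.011 0 -1; 0 0 0.012 0 -1; 0 0 0.012 0 -1")

```text
time_s: 10.75
tool_pos: [0.5066, -0.0297, 0.1534]
tool_rot: [-180.0, -0.0, 166.5]
force: [-0.6, -0.6, -1.2]
grip_width: 0.0174
```

>>> drive_tool(moves="0 0 0.0015 0 -1; 0 0 0.003 0 -1; 0 0 0.0045 0 -1; 0 0 0.006 0 -1; 0 0 0.007 0 -1; 0 0 0.008 0 -1; 0 0 0.009 0 -1; 0 0 0.009 0 -1")

```text
time_s: 11.55
tool_pos: [0.5066, -0.0298, 0.1445]
tool_rot: [-180.0, 0.0, 166.5]
force: [-0.1, -0.3, -0.9]
grip_width: 0.0175
```

>>> drive_tool(moves="0 0 0.001 0 -1; 0 0 0.002 0 -1; 0 0 0.003 0 -1; 0 0 0.004 0 -1; 0 0 0.005 0 -1; 0 0 0.006 0 -1; 0 0 0.006 0 -1; 0 0 0.006 0 -1")

```text
time_s: 12.35
tool_pos: [0.5067, -0.0296, 0.1386]
tool_rot: [180.0, 0.0, 166.5]
force: [-0.1, 1.4, 3.4]
grip_width: 0.0176
```

>>> drive_tool(moves="0 0.0005 0 0 -1; 0 0.001 0 0 -1; 0 0.0015 0.0005 0 -1; 0 0.0015 0.001 0 -1; 0 0.002 0.0015 0 -1; 0 0.002 0.002 0 -1; 0 0.002 0.003 0 -1; 0 0.002 0.003 0 -1")

```text
time_s: 13.15
tool_pos: [0.507, -0.028, 0.1354]
tool_rot: [-180.0, -0.0, 166.5]
force: [-0.3, -1.4, 2.8]
grip_width: 0.018
```

>>> drive_tool(moves="0 0.0002 0.0005 0 -1; 0 0.0004 0.001 0 -1; 0 0.0006 0.0015 0 -1; 0 0.0008 0.002 0 -1; 0 0.0008 0.0025 0 -1; 0 0.0008 0.003 0 -1; 0 0.0008 0.004 0 -1; 0 0.0008 0.004 0 -1")

```text
time_s: 13.95
tool_pos: [0.5072, -0.0271, 0.1314]
tool_rot: [-180.0, 0.0, 166.5]
force: [-1.1, -2.6, 3.4]
grip_width: 0.0177
```

>>> drive_tool(moves="0 0 0.0005 0 -1; 0 0 0.001 0 -1; 0 0 0.0015 0 -1; 0 0 0.002 0 -1; 0 0 0.0025 0 -1; 0 0 0.003 0 -1; 0 0 0.004 0 -1; 0 0 0.004 0 -1")

```text
time_s: 14.75
tool_pos: [0.5074, -0.0267, 0.1276]
tool_rot: [180.0, 0.0, 166.5]
force: [-0.2, -2.1, 4.2]
grip_width: 0.0178
```

>>> drive_tool(moves="0 0.0002 0.0005 0 -1; 0 0.0004 0.001 0 -1; 0 0.0004 0.0015 0 -1; 0 0.0004 0.002 0 -1; 0 0.0004 0.0025 0 -1; 0 0.0004 0.003 0 -1; 0 0.0004 0.004 0 -1; 0 0.0004 0.004 0 -1")

```text
time_s: 15.55
tool_pos: [0.5076, -0.0262, 0.1239]
tool_rot: [180.0, 0.0, 166.5]
force: [-0.9, -2.3, 5.7]
grip_width: 0.0176
```

>>> drive_tool(moves="0 0.0002 0.0005 0 -1; 0 0.0003 0.001 0 -1; 0 0.0003 0.0015 0 -1; 0 0.0003 0.002 0 -1; 0 0.0003 0.0025 0 -1; 0 0.0003 0.003 0 -1; 0 0.0003 0.004 0 -1; 0 0.0003 0.004 0 -1")

```text
time_s: 16.35
tool_pos: [0.5079, -0.0258, 0.1201]
tool_rot: [179.9, 0.0, 166.5]
force: [-1.7, -1.9, 7.3]
grip_width: 0.0178
```

>>> drive_tool(moves="0.0001 0 0.0005 0 -1; 0.0002 0 0.001 0 -1; 0.0003 0 0.0015 0 -1; 0.0003 0 0.002 0 -1; 0.0003 0 0.003 0 -1; 0.0003 0 0.004 0 -1; 0.0003 0 0.005 0 -1; 0.0003 0 0.005 0 -1")

```text
time_s: 17.15
tool_pos: [0.5079, -0.0255, 0.1151]
tool_rot: [179.9, 0.1, 166.5]
force: [-0.8, -1.3, 5.5]
grip_width: 0.0176
```

Fits: the shank is in the pad and forces are low. Continuing down.

>>> drive_tool(moves="0.0001 0.0001 0.001 0 -1; 0.0002 0.0002 0.002 0 -1; 0.0002 0.0002 0.003 0 -1; 0.0002 0.0002 0.004 0 -1; 0.0002 0.0002 0.005 0 -1; 0.0002 0.0002 0.006 0 -1; 0.0002 0.0002 0.007 0 -1; 0.0002 0.0002 0.007 0 -1")

```text
time_s: 17.95
tool_pos: [0.5078, -0.0254, 0.1081]
tool_rot: [179.9, 0.1, 166.5]
force: [-0.4, -1.3, 6.0]
grip_width: 0.0174
```

>>> drive_tool(moves="0 0 0.001 0 -1; 0 0 0.002 0 -1; 0 0 0.003 0 -1; 0 0 0.004 0 -1; 0 0 0.005 0 -1; 0 0 0.006 0 -1; 0 0 0.006 0 -1; 0 0 0.006 0 -1")

```text
time_s: 18.75
tool_pos: [0.5077, -0.0254, 0.1021]
tool_rot: [179.9, 0.1, 166.5]
force: [-0.8, -2.5, 6.7]
grip_width: 0.0178
```

>>> drive_tool(moves="0 0 0.0005 0 -1; 0 0 0.001 0 -1; 0 0 0.0015 0 -1; 0 0 0.002 0 -1; 0 0 0.0025 0 -1; 0 0 0.003 0 -1; 0 0 0.003 0 -1; 0 0 0.003 0 -1")

```text
time_s: 19.55
tool_pos: [0.5077, -0.0255, 0.0992]
tool_rot: [179.9, 0.1, 166.5]
force: [-0.7, -2.6, 6.7]
grip_width: 0.0172
```

>>> drive_tool(moves="0 0 0.0002 0 -1; 0 0 0.0004 0 -1; 0 0 0.0006 0 -1; 0 0 0.0008 0 -1; 0 0 0.001 0 -1; 0 0 0.001 0 -1; 0 0 0.001 0 -1; 0 0 0.001 0 -1")

```text
time_s: 20.35
tool_pos: [0.5078, -0.0255, 0.0984]
tool_rot: [179.9, 0.1, 166.5]
force: [-1.7, -2.2, 7.9]
grip_width: 0.0172
```

>>> drive_tool(moves="0 0 0.0002 0 -1; 0 0 0.0004 0 -1; 0 0 0.0006 0 -1; 0 0 0.0008 0 -1; 0 0 0.001 0 -1; 0 0 0.001 0 -1; 0 0 0.001 0 -1; 0 0 0.001 0 -1")

```text
time_s: 21.15
tool_pos: [0.5081, -0.0256, 0.0982]
tool_rot: [179.9, 0.1, 166.5]
force: [-3.2, -2.5, 13.0]
grip_width: 0.0172
```

Seated: z has stopped at 0.098 and force has risen to 13 N. Releasing and rising.

>>> drive_tool(moves="0 0 -0.001 0 -0.3; 0 0 -0.001 0 0; 0 0 -0.001 0 0; 0 0 -0.001 0 0; 0 0 -0.001 0 0; 0 0 -0.01 0 0; 0 0 -0.03 0 0; 0 0 -0.06 0 0")

```text
time_s: 21.95
tool_pos: [0.5058, -0.026, 0.1563]
tool_rot: [-179.9, -0.2, 166.5]
force: [1.0, 0.3, 0.0]
grip_width: 0.0435
```

>>> drive_tool(moves="-0.01 -0.03 -0.05 0 0; -0.02 -0.065 -0.065 0 0.3; -0.02 -0.11 -0.07 0 0.3; -0.02 -0.11 -0.07 0 0.3; -0.02 -0.11 -0.07 0 0.3; -0.02 -0.11 -0.07 0 0.3; -0.02 -0.11 -0.07 0 0.3; -0.02 -0.11 -0.07 0 0.3")

```text
time_s: 22.75
tool_pos: [0.5009, -0.1363, 0.2262]
tool_rot: [180.0, -0.0, 166.6]
force: [0.1, 0.1, -0.2]
grip_width: 0.0567
```

Run:
```python
from h import *
to()
p,d,K,M,c=cam("wrist");save("w5",p)
for t,z in (("round_hole",.085),("slot",.085),("drift",.085)):
    for r in pinpoint("wrist",t)[:3]: print(t,"p",np.round(r["uv"],1),round(r["conf"],2),atz(r["uv"],z,K,M).round(4),atd(r["uv"],d,K,M).round(4))
v,u=np.mgrid[0:240,0:640];W=(np.stack([(u-K[0,2])/K[0,0],-(v-K[1,2])/K[1,1],-np.ones_like(u)],-1)*d[:240,:,None])@M[:3,:3].T+M[:3,3]
m=(W[...,2]>.12)&(d[:240]>0)&(abs(W[...,1]+.026)<.03)&(abs(W[...,0]-.508)<.03)
print(m.sum(),np.percentile(W[m],[2,50,98],axis=0).round(4).tolist())
```

```text
t 22.75 tcp [ 0.5009 -0.1363  0.2262] rot [ 1.8000e+02 -4.0000e-02  1.6662e+02] F [ 0.07  0.05 -0.22] w 0.0567
round_hole p [446.6 156.9] 0.71 [ 0.5057 -0.028   0.085 ] [ 0.5016 -0.0327  0.1007]
slot p [321.5 216.2] 0.76 [ 0.5337 -0.1457  0.085 ] [ 0.5399 -0.1472  0.0675]
drift p [100.9 238.7] 0.87 [ 0.5082 -0.3491  0.085 ] [ 0.5243 -0.3941  0.0258]
drift p [449.  159.1] 0.78 [ 0.5081 -0.0263  0.085 ] [ 0.5026 -0.0324  0.1052]
684 [[0.4989, -0.0358, 0.1211], [0.5056, -0.0294, 0.1396], [0.5153, -0.0196, 0.1429]]
```

View pics/w5.png

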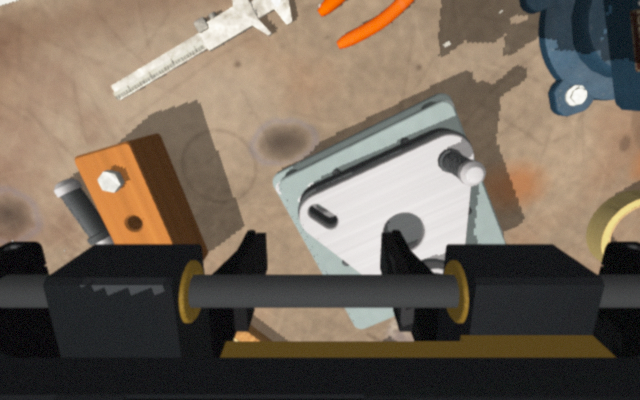

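The drift stands upright in the hole: head at (472,173) with its top at z 0.143, against 0.142 expected. The bracket has swung about 8 mm and the slot now shows at (322,215). Now the bolt at (110,181).

>>> drive_tool(moves="-0.02 -0.04 0 0 1; -0.03 -0.085 0 0 1; -0.04 -0.13 0 0 1; -0.055 -0.17 0.02 0 1; -0.064 -0.194 0.05 0 1; -0.064 -0.194 0.08 0 1; -0.064 -0.194 0.096 0 1; -0.064 -0.194 0.096 0 1")

```text
time_s: 23.75
tool_pos: [0.5166, -0.3393, 0.1279]
tool_rot: [179.9, -0.3, 166.5]
force: [-0.2, 1.6, -0.2]
grip_width: 0.0872
```

>>> drive_tool(moves="0 0 0 0 1; 0 0 0 0 1; 0 0 0 0 1; 0 0 0 0 1; 0 0 0 0 1; 0 0 0 0 1; 0 0 0 0 1; 0 0 0 0 1")

```text
time_s: 24.55
tool_pos: [0.5176, -0.3412, 0.1305]
tool_rot: [180.0, -0.0, 166.5]
force: [-0.3, 0.3, -0.7]
grip_width: 0.0872
```

Run:
```python
from h import *
to()
p,d,K,M,c=cam("wrist");save("w6f",p)
r=pinpoint("wrist","bolt")[0];u0,v0=[int(round(x)) for x in r["uv"]];print(r,atz(r["uv"],.074,K,M).round(4))
s=26;x0,y0=max(u0-s,0),max(v0-s,0);cr=p[y0:y0+2*s,x0:x0+2*s]
save("w6",cv2.resize(cr,None,fx=10,fy=10,interpolation=cv2.INTER_CUBIC))
hsv=cv2.cvtColor(cr,cv2.COLOR_RGB2HSV);m=((hsv[...,1]<70)&(hsv[...,2]>130)).astype(np.uint8)
k,l,st,ce=cv2.connectedComponentsWithStats(m);i=1+np.argmax(st[1:,4]);cn=cv2.findContours((l==i).astype(np.uint8),0,1)[0][0]
q=np.array([atz(a[0]+[x0,y0],.074,K,M)[:2] for a in cn]);print(st[i],atz(ce[i]+[x0,y0],.074,K,M).round(4))
best=[(np.ptp(q@[np.cos(a),np.sin(a)])*1e3) for a in np.radians(range(0,180,5))];print(np.round(best,1))
to()
```

```text
t 24.55 tcp [ 0.5176 -0.3412  0.1305] rot [180.    -0.   166.49] F [-0.25  0.27 -0.71] w 0.0872
{'uv': [323.7, 118.4], 'conf': 0.78} [ 0.4597 -0.3268  0.074 ]
[  8  10  34  34 812] [ 0.4598 -0.3275  0.074 ]
[20.3 20.3 20.1 19.9 19.5 19.  18.3 18.1 18.7 19.3 19.7 20.1 20.3 20.4
 20.3 20.  19.7 19.3 18.7 18.3 18.8 19.3 19.8 20.1 20.3 20.4 20.3 20.1
 19.7 19.2 18.6 18.6 19.1 19.5 19.9 20.2]
t 24.65 tcp [ 0.5176 -0.3412  0.1305] rot [ 1.7999e+02 -1.0000e-02  1.6649e+02] F [-0.35 -0.42  0.53] w 0.0873
```

View pics/w6.png

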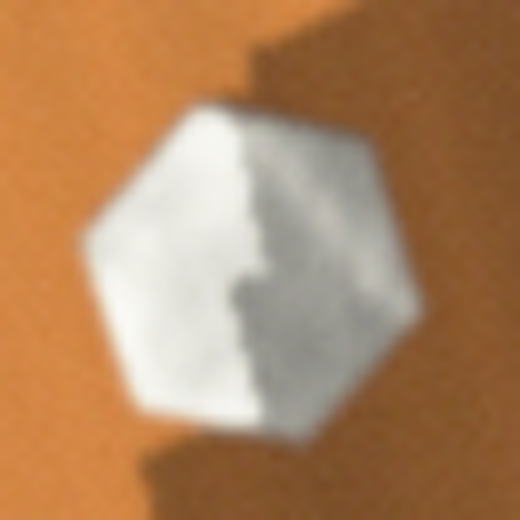

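Hex flats face world 34.5/94.5/154.5°; the jaws are at 76.5°, so I turn −18° about tool z and go down on the head.

>>> drive_tool(moves="0.03 0 0 -6 1; 0.055 0.0005 0.005 -12 1; 0.0595 0.0007 0.02 -18 1; 0.0595 0.0007 0.035 -18 1; 0.0595 0.0007 0.045 -18 1; 0.0595 0.0007 0.055 -18 1; 0.0595 0.0007 0.062 -18 1; 0.0595 0.0007 0.062 -18 1", grip_force=20)

```text
time_s: 25.45
tool_pos: [0.4596, -0.3263, 0.0672]
tool_rot: [180.0, -0.1, -175.5]
force: [0.6, -0.1, 0.1]
grip_width: 0.0867
```

>>> drive_tool(moves="0 0 0 0 0; 0 0 0 0 -0.4; 0 0 0 0 -1; 0 0 0 0 -1; 0 0 0 0 -1; 0 0 0 0 -1; 0 0 0 0 -1; 0 0 0 0 -1")

```text
time_s: 26.25
tool_pos: [0.46, -0.3266, 0.0686]
tool_rot: [180.0, 0.0, -175.5]
force: [0.3, -0.3, 0.5]
grip_width: 0.0313
```

>>> drive_tool(moves="0 0 0 0 -1; 0 0 0 0 -1; 0 0 0 0 -1; 0 0 0 0 -1; 0 0 0 0 -1; 0 0 0 0 -1; 0 0 0 0 -1; 0 0 0 0 -1")

```text
time_s: 27.05
tool_pos: [0.46, -0.3266, 0.0686]
tool_rot: [180.0, 0.0, -175.5]
force: [0.1, -1.0, -0.1]
grip_width: 0.0171
```

>>> drive_tool(moves="0 0 -0.02 0 -1; 0 0 -0.06 0 -1; 0 0 -0.1 0 -1; -0.02 0.03 -0.12 0 -1; -0.05 0.065 -0.12 0 -1; -0.075 0.1 -0.12 0 -1; -0.105 0.14 -0.12 0 -1; -0.137 0.177 -0.12 0 -1")

```text
time_s: 27.85
tool_pos: [0.5832, -0.1375, 0.1888]
tool_rot: [180.0, 0.0, -175.5]
force: [0.6, -0.8, -0.3]
grip_width: 0.0174
```

>>> drive_tool(moves="0 0 0 0 -1; 0 0 0 0 -1; 0 0 0 0 -1; 0 0 0 0 -1; 0 0 0 0 -1; 0 0 0 0 -1; 0 0 0 0 -1; 0 0 0 0 -1")

```text
time_s: 28.65
tool_pos: [0.5826, -0.1396, 0.1886]
tool_rot: [180.0, 0.0, -175.5]
force: [0.2, 0.1, -0.5]
grip_width: 0.0173
```

Run:
```python
from h import *
to((.533,-.143,.15))
p,d,K,M,c=cam("wrist");save("w7f",p)
r=pinpoint("wrist","slot")[0];print(r,atz(r["uv"],.085,K,M).round(4))
u0,v0=[int(round(x)) for x in r["uv"]];s=28
g=cv2.cvtColor(p,cv2.COLOR_RGB2GRAY)[v0-s:v0+s,u0-s:u0+s];m=(g<140).astype(np.uint8)
k,l,st,ce=cv2.connectedComponentsWithStats(m);i=l[s,s]
if i:
    uv=ce[i]+[u0-s,v0-s];print(st[i],uv,atz(uv,.085,K,M).round(4))
    q=np.array([atz((a+u0-s,b+v0-s),.085,K,M)[:2] for b,a in np.argwhere(l==i)]);w,V=np.linalg.eigh(np.cov(q.T));print(V[:,1],np.sqrt(w*12))
save("w7",cv2.resize(p[20:300,190:460],None,fx=2.1,fy=2.1,interpolation=cv2.INTER_CUBIC))
to()
```

```text
t 28.65 tcp [ 0.5826 -0.1396  0.1886] rot [ 1.7999e+02  1.0000e-02 -1.7553e+02] F [ 0.21  0.11 -0.51] w 0.0173
(0.533, -0.143, 0.15) -> [0.0497 0.0005 0.0386]
{'uv': [318.8, 126.7], 'conf': 0.55} [ 0.5332 -0.1467  0.085 ]
[ 15  13  32  34 533] [320.71106942 128.2120075 ] [ 0.5342 -0.1452  0.085 ]
[-0.75243015 -0.65867205] [0.01343921 0.02567424]
t 28.75 tcp [ 0.5827 -0.1395  0.1886] rot [ 1.7999e+02  1.0000e-02 -1.7551e+02] F [-0.11  0.02 -0.18] w 0.0175
```

View pics/w7.png

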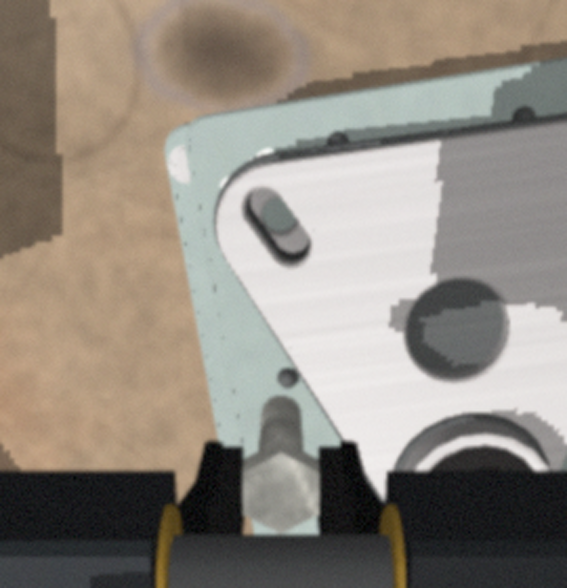

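The slot shows at crop (278,226). A pale-green disc near (278,213) looks like the clamp block's hole seen through the slot, so I'm zooming in on it.

Run:
```python
from h import *
p=cv2.cvtColor(cv2.imread("pics/w7f.png"),cv2.COLOR_BGR2RGB)
c=p[100:155,295:350];save("w7z",cv2.resize(c,(770,770*55//55))[:600+170] if 0 else cv2.resize(c,(594,594),interpolation=cv2.INTER_CUBIC))
```

```text
(no output)
```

View pics/w7z.png

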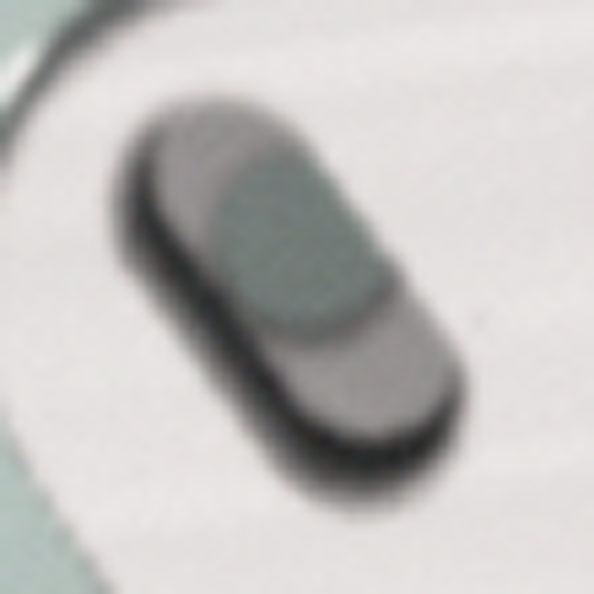

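The clamp hole shows clearly as the green disc at zoom (297,248). That puts it within about 0.5 mm of the slot middle. Moving the bolt over it.

>>> drive_tool(moves="0.03 -0.0005 0 0 -1; 0.048 -0.001 0 0 -1; 0.051 -0.0012 0.015 0 -1; 0.051 -0.0012 0.03 0 -1; 0.051 -0.0012 0.045 0 -1; 0.051 -0.0012 0.048 0 -1; 0.051 -0.0012 0.048 0 -1; 0.051 -0.0012 0.048 0 -1")

```text
time_s: 29.55
tool_pos: [0.5324, -0.1447, 0.1407]
tool_rot: [-180.0, 0.0, -175.5]
force: [0.7, -0.5, -1.6]
grip_width: 0.0175
```

>>> drive_tool(moves="0 0 0.001 0 -1; 0 0 0.002 0 -1; 0 0 0.003 0 -1; 0 0 0.004 0 -1; 0 0 0.005 0 -1; 0 0 0.006 0 -1; 0 0 0.006 0 -1; 0 0 0.006 0 -1")

```text
time_s: 30.35
tool_pos: [0.5319, -0.1446, 0.1345]
tool_rot: [180.0, 0.0, -175.5]
force: [0.4, -0.6, -1.3]
grip_width: 0.0175
```

>>> drive_tool(moves="0 0 0.0005 0 -1; 0 0 0.001 0 -1; 0 0 0.0015 0 -1; 0 0 0.002 0 -1; 0 0 0.0025 0 -1; 0 0 0.003 0 -1; 0 0 0.0035 0 -1; 0 0 0.004 0 -1")

```text
time_s: 31.15
tool_pos: [0.5319, -0.1446, 0.1305]
tool_rot: [180.0, 0.0, -175.5]
force: [0.4, 0.5, -0.2]
grip_width: 0.0179
```

>>> drive_tool(moves="0 0 0.001 0 -1; 0 0 0.002 0 -1; 0 0 0.003 0 -1; 0 0 0.004 0 -1; 0 0 0.005 0 -1; 0 0 0.006 0 -1; 0 0 0.007 0 -1; 0 0 0.008 0 -1")

```text
time_s: 31.95
tool_pos: [0.532, -0.1446, 0.1225]
tool_rot: [180.0, 0.0, -175.5]
force: [0.1, -0.2, -0.5]
grip_width: 0.0172
```

End is at 0.074 with no contact. Continuing.

>>> drive_tool(moves="0 0 0.0015 0 -1; 0 0 0.003 0 -1; 0 0 0.0045 0 -1; 0 0 0.006 0 -1; 0 0 0.0075 0 -1; 0 0 0.009 0 -1; 0 0 0.0105 0 -1; 0 0 0.012 0 -1")

```text
time_s: 32.75
tool_pos: [0.532, -0.1446, 0.1104]
tool_rot: [180.0, 0.0, -175.5]
force: [-0.4, -0.6, -0.4]
grip_width: 0.0174
```

>>> drive_tool(moves="0 0 0.001 0 -1; 0 0 0.002 0 -1; 0 0 0.003 0 -1; 0 0 0.004 0 -1; 0 0 0.005 0 -1; 0 0 0.006 0 -1; 0 0 0.0065 0 -1; 0 0 0.007 0 -1")

```text
time_s: 33.55
tool_pos: [0.5319, -0.1446, 0.1035]
tool_rot: [180.0, 0.0, -175.5]
force: [-0.9, 0.2, -0.6]
grip_width: 0.018
```

>>> drive_tool(moves="0 0 0.0005 0 -1; 0 0 0.001 0 -1; 0 0 0.0015 0 -1; 0 0 0.002 0 -1; 0 0 0.0025 0 -1; 0 0 0.003 0 -1; 0 0 0.003 0 -1; 0 0 0.003 0 -1")

```text
time_s: 34.35
tool_pos: [0.532, -0.1446, 0.1006]
tool_rot: [180.0, 0.0, -175.5]
force: [0.8, -0.1, 0.1]
grip_width: 0.0175
```

>>> drive_tool(moves="0 0 0.001 0 -1; 0 0 0.002 0 -1; 0 0 0.003 0 -1; 0 0 0.004 0 -1; 0 0 0.005 0 -1; 0 0 0.006 0 -1; 0 0 0.007 0 -1; 0 0 0.008 0 -1")

```text
time_s: 35.15
tool_pos: [0.5319, -0.1446, 0.0925]
tool_rot: [180.0, 0.0, -175.5]
force: [-0.4, -1.0, -1.5]
grip_width: 0.0173
```

>>> drive_tool(moves="0 0 0.0005 0 -1; 0 0 0.001 0 -1; 0 0 0.0015 0 -1; 0 0 0.002 0 -1; 0 0 0.0025 0 -1; 0 0 0.003 0 -1; 0 0 0.0035 0 -1; 0 0 0.004 0 -1")

```text
time_s: 35.95
tool_pos: [0.5319, -0.1446, 0.0885]
tool_rot: [180.0, 0.0, -175.5]
force: [0.7, -0.0, -0.0]
grip_width: 0.0173
```

>>> drive_tool(moves="0 0 0.0002 0 -1; 0 0 0.0004 0 -1; 0 0 0.0006 0 -1; 0 0 0.0008 0 -1; 0 0 0.001 0 -1; 0 0 0.0012 0 -1; 0 0 0.0012 0 -1; 0 0 0.0012 0 -1")

```text
time_s: 36.75
tool_pos: [0.532, -0.1446, 0.0875]
tool_rot: [180.0, 0.0, -175.5]
force: [-0.5, -0.0, 1.3]
grip_width: 0.0172
```

Contact is starting at the expected height. Releasing; gravity does the rest.

>>> drive_tool(moves="0 0 0.0003 0 -0.9; 0 0 0 0 -0.3; 0 0 0 0 0; 0 0 0 0 0; 0 0 0 0 0; 0 0 -0.01 0 0; 0 0 -0.035 0 0; 0 0 -0.07 0 0")

```text
time_s: 37.55
tool_pos: [0.5306, -0.1444, 0.1572]
tool_rot: [180.0, -0.2, -175.5]
force: [0.5, -0.1, -0.4]
grip_width: 0.0432
```

>>> drive_tool(moves="0 0 -0.04 0 0; -0.02 -0.01 -0.07 0 0; -0.045 0 -0.09 0 0; -0.05 0 -0.09 0 0; -0.05 0 -0.09 0 0; -0.05 0 -0.09 0 0; -0.05 0 -0.09 0 0; -0.05 0 -0.09 0 0")

```text
time_s: 38.35
tool_pos: [0.5807, -0.1411, 0.2467]
tool_rot: [180.0, -0.1, -175.6]
force: [-0.3, 0.1, 0.2]
grip_width: 0.0432
```

Run:
```python
from h import *
to()
p,d,K,M,c=cam("wrist");save("w8",p)
for t,z in (("bolt",.093),("drift",.085)):
    for r in pinpoint("wrist",t)[:2]: print(t,np.round(r["uv"],1),round(r["conf"],2),atz(r["uv"],z,K,M).round(4),atd(r["uv"],d,K,M).round(4))
v,u=np.mgrid[0:240,0:640];W=(np.stack([(u-K[0,2])/K[0,0],-(v-K[1,2])/K[1,1],-np.ones_like(u)],-1)*d[:240,:,None])@M[:3,:3].T+M[:3,3]
for n,x,y,lo in (("drift",.508,-.026,.12),("bolt",.533,-.1445,.0895),("plate",.52,-.085,.07)):
    m=(W[...,2]>lo)&(d[:240]>0)&(np.hypot(W[...,1]-y,W[...,0]-x)<.02)
    print(n,m.sum(),np.percentile(W[m],[2,50,98],axis=0).round(4).tolist())
```

```text
t 38.35 tcp [ 0.5807 -0.1411  0.2467] rot [ 1.7997e+02 -8.0000e-02 -1.7556e+02] F [-0.3   0.15  0.23] w 0.0432
bolt [322.5 124.4] 0.86 [ 0.5341 -0.1453  0.093 ] [ 0.5342 -0.1453  0.092 ]
drift [84.5 92.6] 0.74 [ 0.5237 -0.3553  0.085 ] [ 0.5275 -0.3951  0.0231]
drift 649 [[0.4997, -0.036, 0.1216], [0.5078, -0.0304, 0.1396], [0.5162, -0.0201, 0.1426]]
bolt 387 [[0.5226, -0.1528, 0.0922], [0.5313, -0.1443, 0.0939], [0.54, -0.1357, 0.0953]]
plate 1628 [[0.5019, -0.1029, 0.0838], [0.5196, -0.085, 0.0854], [0.5378, -0.067, 0.0869]]
```

View pics/w8.png

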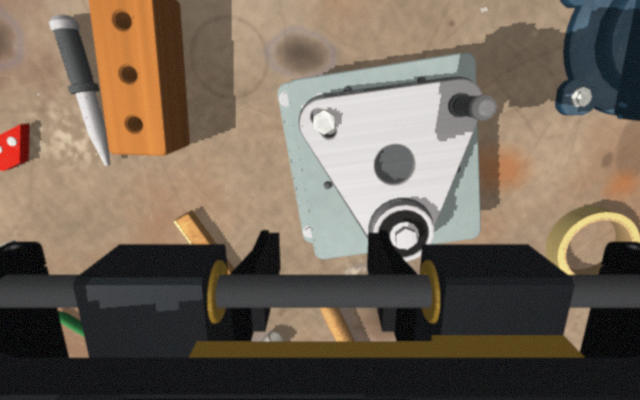

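The bolt head at (323,123) stands about 8.5 mm above the plate (8 mm head), and the drift's top is 57 mm above it (57 mm). Both are home and the robot is clear.

```bash
python3 -c "
from cell import *
print(sign_off())"
```

```text
the job is handed in; nothing more can be done
None
```

The job is handed in at about 38 s: the drift stands home in the round hole and the bolt is home in the slot. `sign_off()` returned no verdict.

**Drift:** I took the smaller drift from the block. I lowered its tip about 3.7 mm to the pad side of the bracket hole, then followed the side forces as the taper drew the bracket about 8 mm into line. The force on the wrist peaked at 13 N, when the shoulder seated.

**Bolt:** I gripped the bolt on its flats. The clamp block's hole showed through the slot, about 0.5 mm from its middle, so the bolt went straight down without feeling along the slot. The only contact was about 1.3 N as the head touched down.

**Last checks (camera):**

| Check | Measured | Expected |
|---|---|---|
| Drift top above the plate | 57 mm | 57 mm |
| Bolt head top above the plate | 8.5 mm | 8 mm (within camera error) |
| Bolt from the slot middle, measured beforehand | about 1 mm | under 11 mm |
| Gripper | open and clear | touching nothing |

**Disagreements:**
- **Last drift check:** the network found only the look-alike drift in the last picture, so I checked the real one from depth instead.
- **Look-alike drift:** it toppled by itself within the first second or so, with the arm still at its start. It lies on the bench beside the block.

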